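# Lock the sample chamber with the extension bar

## Task

Lock the white sample chamber into its fixture: take the blue-handled extension bar, set its channel end over the red clamp lever and swing the lever past its dead point until it snaps fully home against its stop, moving it with the bar and not with the gripper. Then lift the bar off and lay it flat back on the green mat with its blue grip on the mat, leaving the yellow-handled bar where it lies.

Things in the scene. Friction and masses are not known exactly. Their poses are not given: they have to be found in the camera images.
- bar: Loose extension bar, 155 mm long, 250 g, flat on the mat. Origin: underside of the grip's middle; x along the bar to its channel end, z up. Blue grip: x -45 to 45, 22 wide, z 0 to 30; balance point near x = 20. Neck to x 60. Aluminium channel x 60 to 110, 28 wide outside, 20 inside, open below and at the far end; cheeks z 0 to 26, roof z 26 to 30.
- bar_channel (a point): Middle of the bar's channel, bar x 85, z 13; axes as the bar. Lower the channel over the lever from above, bar x pointing along the lever towards the hinge. With this point 60 from the hinge axis (bar origin 145) it covers the lever's outer 40 and clears the hub; with the bar's underside 40 above the bench the cheeks straddle the lever and the roof is 6 above it.
- lever: Red clamp lever. Origin: on its vertical hinge axis at bench height; x points out along the lever, roughly towards the robot. Red arm 10 wide, its end 75 from the axis, 46 to 60 above the bench; steel hub radius 15, top 61. Under it only a 10 high base plate and the hinge post. Beyond the hinge: plunger guide 44 high, white chamber 32 high.
- lever_angle (a joint): Lever angle, rad: 0 open (at its stop), grows counter-clockwise from above (tip goes from the robot's left to its right), 1.4 locked at the other stop. A spring resists with up to about 1 N m (8 N at 130 mm) until the dead point at 1.0 and drives it back open if let go before; past it the spring drives it to 1.4 and holds it there.
- mat: Green rubber mat, 300 x 300 x 4, fixed on the bench to the robot's right. Origin: centre of its underside. Two bars lie on it side by side, about 120 apart, heads away from the robot.
- solid_bar: Bystander: yellow-handled bar with the same grip and a solid round brass head (26 across, 50 long) that does not fit over the lever. Lies on the mat; origin and axes as the blue bar. Leave it.
Mind the look-alikes: they are no part of the job. Leave any orange or turquoise look-alike of the bar alone.

How it is judged (in metres and radians):
On the way, in this order (a step that is already met when the one before it is completed fails the run):
1. the bar's channel is over the lever and pushes it, before the dead point (contact force between bar and lever above 1 N and value of joint lever_angle between 0.15 and 0.95 rad and height (world z) of bar above 0.02 m and x of bar_channel in the frame of lever between 0.03 and 0.09 m and y of bar_channel in the frame of lever between -0.012 and 0.012 m), for 0.1 s.
2. the lever is thrown past the dead point and home (value of joint lever_angle above 1.25 rad), for 0.2 s.
At the end, for the whole second after the job is handed in: The lever is past 1.25 rad (locked), and the blue bar lies still, right side up and flat (within 8 degrees) on the mat, the middle of its grip within the mat's outline, clear of the lever (value of joint lever_angle above 1.25 rad and angle between bar's own z axis and vertical below 0.15 rad and z of bar in the frame of mat between -0.004 and 0.016 m and x of bar in the frame of mat between -0.15 and 0.15 m and y of bar in the frame of mat between -0.15 and 0.15 m and linear speed of bar below 0.03 m/s and contact force between bar and lever below 0.1 N); the robot touches nothing.
It fails at once if the gripper or arm pushes the lever directly (over 2 N) (contact force between any of the fingers, the arm and lever above 2 N).
It fails at once if the yellow-handled bar is displaced by more than 30 mm (distance of solid_bar from where it was at the start of the episode above 0.03 m).
It also fails if it takes over 53 s, if anything falls off the work surface, if the arm or the gripper's body presses on something with over 40 N, if the wrist force passes 120 N, or if a joint passes its speed limit or range.

## Robot

A 6-joint arm with a two-finger parallel gripper is mounted at the origin on the work surface. World frame = base frame: x ahead of the robot, y to its left, z up, the work surface at z = 0. Lengths are in mm, angles in rad, forces in N, time in s.
With the tool pointing down it reaches from about 275 to 825 mm from the base axis. Payload 5.2 kg.
Tool frame: the origin (TCP) lies where the fingers leave the gripper's body, on its centre line; the fingertips stand 84 mm ahead of it and the grasp point (between the pads) lies ahead of it (hold_point_z is the z of the grasp point in the tool frame, in mm); z points along the fingers, y is the direction in which the jaws open and shut (so a half turn about z gives the same grasp; the last joint's range is limited). The gripper opens to 93 mm and grips with 3 to 60 N. Pads are 15 mm wide; open, the fingers measure 128 mm over their backs; the gripper's body (75 mm by 188 mm) begins 65 mm behind the grasp point.
Start: joints at [0.979, 0.259, 1.535, -0, 1.348, -0.203], TCP at [208.472, 508.965, 302.753] pointing down, gripper open.
Joint ranges: [-3.14, 3.14], [-0.91, 2.08], [0.19, 2.58], [-1.22, 4.36], [0.22, 2.71], [-3.12, 3.12]. Speed limits (rad/s): [2.57, 2.57, 3.14, 3.14, 3.14, 3.14].

## Interface

Orientations are given as a unit quaternion [x, y, z, w].
In Python, from plant import * gives the robot as it stands.
- The arm moves only by the tool servo_tool, never from a script. Its argument "commands" is a list of rows, each a list of 2 entries, a list of its own where there are three numbers: the shift along the tool's x, y, z in cm, then the turn about the tool's z in degrees. A call has 1 to 12 rows; each row is the pose to reach, as a shift and turn from the pose commanded when the call began, along the tool's axes at that moment; what a row does not reach only later rows make up. A row lasts 1/10 s, in which the tool goes at most 50 mm and 8.59 degrees, less where a joint would pass 70% of its speed; a pose out of reach is approached as far as the arm can. A call with a gripper value outside its range is refused whole. "claw" is the gripper command: -1 is fully open, 1 is shut, values between are in proportion, set as the call begins (left out, the last holds). The fingers move at their own pace and stop on an object; "force" is the grip in N (left out, the last holds). Time passes only in rows, so rows that repeat a pose let the fingers close. It gives the time, the measured TCP pose, the force and the opening at its end, in the units of the state.
- get_state(): the state, without advancing time (a new reading comes with each control period).
- snapshot(name): name is "scene" or "top"; returns a dict with "color" (400x640x3 uint8, blue, green, red), "camera_matrix" (3x3 intrinsics, pixels), "origin" and "rotation" of the camera in the world. Camera axes: x right, y up, looking along -z (the intrinsics and any distortion apply to the point x, -y, -z); pixel columns grow to the right and rows downward; lengths in mm; the calibration is good to about 2 mm. A picture is of the moment at which its call begins. There is no depth.
- finish_job(): hands the job in, once; it reports no verdict.
The state is a dict: "time_s": time; "joint_pos": joint angles; "joint_vel": joint speeds; "tau": joint torques, N m; "position": TCP position; "ee_rot": TCP orientation; "ft_force": force on the tool from outside, world axes, zero at the start; "torque": the same for the moment, N m; "opening": opening from 0.0 (shut) to 1.0 (fully open).
Only numpy, scipy, OpenCV 4.12 (cv2) and the standard library are available. Lean on these libraries where they do the work, as an engineer would, in place of code of your own. Each camera call takes 0.05 s, during which the arm holds its last target.

## Working session

There is one attempt and no reset: what is moved stays moved. The work goes in short steps, Python scripts to look and compute and a tool call to move; the robot and the scene stay as the last step left them, time stands still between calls to the robot, and variables do not carry over. Pictures are saved under pics/ and viewed, and the job is handed in when it is done.

Besides the shell and the picture viewer there is one more tool, called after "Call:" in YAML: its name, and indented under it one key for each argument. servo_tool: Moves the arm, as the interface text tells. Its arguments: {"type":"object","properties":{"commands":{"type":"array","items":{"type":"array"}},"claw":{"type":"number"},"force":{"type":"number"}},"required":["commands"]}

```bash
ls; mkdir -p pics; cat > h.py <<'E'
import numpy as np,cv2,json
from plant import *
def shot(n,tag):
    s=snapshot(n); cv2.imwrite(f'pics/{tag}.png',s['color']); np.savez(f'{tag}.npz',**{k:np.array(v) for k,v in s.items()}); return s
def load(tag): return dict(np.load(f'{tag}.npz'))
def ray(s,uv):
    K=np.array(s['camera_matrix']);d=np.linalg.inv(K)@[uv[0],uv[1],1]
    R=np.array(s['rotation'])
    return np.array(s['origin']),R@[d[0],-d[1],-d[2]]
def onz(s,uv,z):
    o,d=ray(s,uv); return o+d*(z-o[2])/d[2]
def tri(s1,u1,s2,u2):
    o1,d1=ray(s1,u1);o2,d2=ray(s2,u2);d1/=np.linalg.norm(d1);d2/=np.linalg.norm(d2)
    t=np.linalg.lstsq(np.c_[d1,-d2],o2-o1,rcond=None)[0]
    a=o1+t[0]*d1;b=o2+t[1]*d2; return (a+b)/2,np.linalg.norm(a-b)
def proj(s,p):
    R=np.array(s['rotation']);q=R.T@(np.array(p)-s['origin']);K=np.array(s['camera_matrix'])
    u=K@[q[0],-q[1],-q[2]];return u[:2]/u[2]
E
python3 - <<'E'
from h import *
for n in('scene','top'):
    s=shot(n,n+'0'); print({k:(np.array(v).round(3).tolist()) for k,v in s.items() if k!='color'})
print(get_state())
E
```

```text
pics
{'camera_matrix': [[449.698, 0.0, 326.042], [0.0, 449.698, 207.333], [0.0, 0.0, 1.0]], 'origin': [1103.279, 685.346, 745.137], 'rotation': [0.144, 0.427, 0.846, 0.285]}
{'camera_matrix': [[448.999, 0.0, 323.288], [0.0, 448.999, 205.625], [0.0, 0.0, 1.0]], 'origin': [354.225, -106.002, 1051.547], 'rotation': [0.062, -0.043, -0.703, 0.708]}
{'time_s': 0.1, 'joint_pos': array([ 9.79201029e-01,  2.59251520e-01,  1.53594291e+00, -7.67916745e-07,
        1.34802753e+00, -2.02800124e-01]), 'joint_vel': array([ 0.00041834, -0.00155428, -0.00169401,  0.00139535,  0.00059464,
        0.00132552]), 'tau': array([ 1.71512958e-03, -4.38216519e+01, -2.84644979e+01,  7.20701250e-02,
        3.62879026e-02, -6.47989259e-05]), 'position': array([208.26776484, 508.6606446 , 302.02308878]), 'ee_rot': array([ 1.93175356e-01,  9.81163910e-01, -7.51376113e-04, -3.14791693e-04]), 'ft_force': array([-0.74361026, -0.12243447, -0.87697073]), 'torque': array([ 0.03558189, -0.01218423,  0.00516995]), 'opening': 0.9994997955132635}
```

```bash
sed -i '1a from scipy.spatial.transform import Rotation as Rt' h.py; sed -i "s/R=np.array(s\['rotation'\])/R=Rt.from_quat(s['rotation']).as_matrix()/" h.py; python3 -c "
from plant import *
print(hold_point_z)"; cat h.py|head -14
```

```text
65.3
import numpy as np,cv2,json
from scipy.spatial.transform import Rotation as Rt
from plant import *
def shot(n,tag):
    s=snapshot(n); cv2.imwrite(f'pics/{tag}.png',s['color']); np.savez(f'{tag}.npz',**{k:np.array(v) for k,v in s.items()}); return s
def load(tag): return dict(np.load(f'{tag}.npz'))
def ray(s,uv):
    K=np.array(s['camera_matrix']);d=np.linalg.inv(K)@[uv[0],uv[1],1]
    R=Rt.from_quat(s['rotation']).as_matrix()
    return np.array(s['origin']),R@[d[0],-d[1],-d[2]]
def onz(s,uv,z):
    o,d=ray(s,uv); return o+d*(z-o[2])/d[2]
def tri(s1,u1,s2,u2):
    o1,d1=ray(s1,u1);o2,d2=ray(s2,u2);d1/=np.linalg.norm(d1);d2/=np.linalg.norm(d2)
```

View pics/scene0.png

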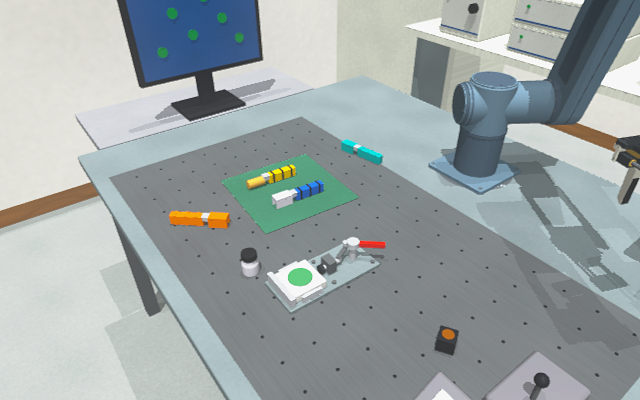

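View pics/top0.png

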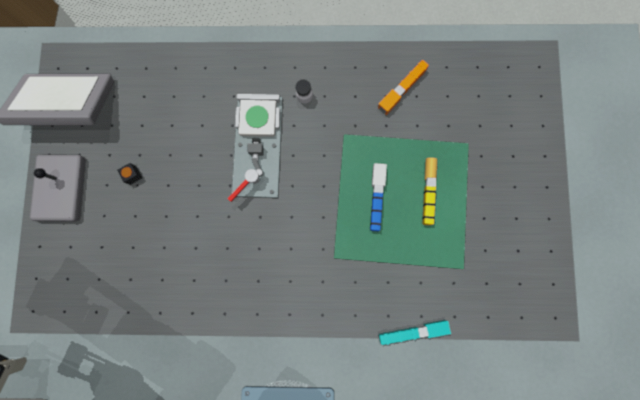

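```bash
python3 - <<'E'
from h import *
def mask(im,h0,h1,s0=120,v0=50):
    h=cv2.cvtColor(im,cv2.COLOR_BGR2HSV);return cv2.inRange(h,(h0,s0,v0),(h1,255,255))
for n in('scene0','top0'):
    s=load(n);im=s['color']
    for c,(a,b) in dict(blue=(105,125),red=(0,5),yellow=(22,32)).items():
        m=mask(im,a,b)
        m=cv2.morphologyEx(m,cv2.MORPH_CLOSE,np.ones((7,7)))
        cs=sorted(cv2.findContours(m,0,1)[0],key=cv2.contourArea)[-3:]
        for k in cs:
            r=cv2.minAreaRect(k)
            if 60<cv2.contourArea(k)<3000: print(n,c,cv2.contourArea(k),np.round(r[0],1),np.round(r[1],1),cv2.boxPoints(r).round(1).tolist())
s=load('scene0');t=load('top0')
def crop(im,x0,y0,x1,y1,f): return cv2.resize(im[y0:y1,x0:x1],None,fx=f,fy=f,interpolation=cv2.INTER_CUBIC)
cv2.imwrite('pics/c1.png',crop(s['color'],240,160,400,270,5))
cv2.imwrite('pics/c2.png',crop(t['color'],220,130,390,240,4.6))
E
```

```text
scene0 blue 291.0 [308.4 189.7] [12.  30.8] [[291.8999938964844, 189.10000610351562], [320.8999938964844, 178.89999389648438], [324.8999938964844, 190.3000030517578], [295.8999938964844, 200.39999389648438]]
scene0 red 140.5 [372.  244.2] [26.   6.6] [[358.79998779296875, 246.8000030517578], [359.1000061035156, 240.1999969482422], [385.1000061035156, 241.5], [384.79998779296875, 248.10000610351562]]
scene0 yellow 385.5 [270.6 176.8] [11.4 50.6] [[244.8000030517578, 179.39999389648438], [292.79998779296875, 163.39999389648438], [296.3999938964844, 174.1999969482422], [248.39999389648438, 190.1999969482422]]
top0 blue 319.5 [376.  211.4] [ 9.7 37.7] [[369.70001220703125, 229.8000030517578], [372.6000061035156, 192.3000030517578], [382.20001220703125, 193.0], [379.29998779296875, 230.60000610351562]]
top0 red 94.0 [237.8 190.8] [ 4.9 25.5] [[227.0, 198.0], [245.0, 180.0], [248.5, 183.5], [230.5, 201.5]]
top0 yellow 124.5 [431. 167.] [10.6 18.7] [[424.29998779296875, 175.39999389648438], [427.20001220703125, 156.89999389648438], [437.6000061035156, 158.60000610351562], [434.79998779296875, 177.0]]
top0 yellow 384.0 [428.9 205.2] [11.3 38.1] [[422.1000061035156, 223.89999389648438], [424.3999938964844, 185.8000030517578], [435.70001220703125, 186.5], [433.3999938964844, 224.60000610351562]]
```

View pics/c1.png

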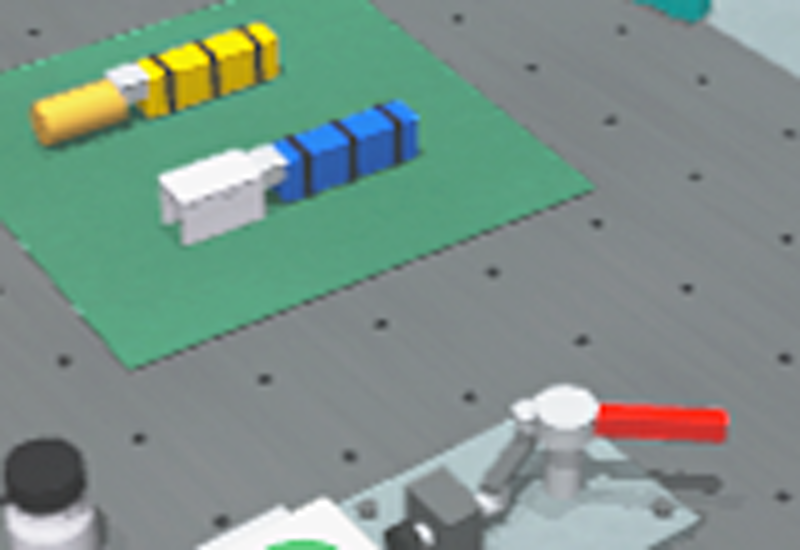

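View pics/c2.png

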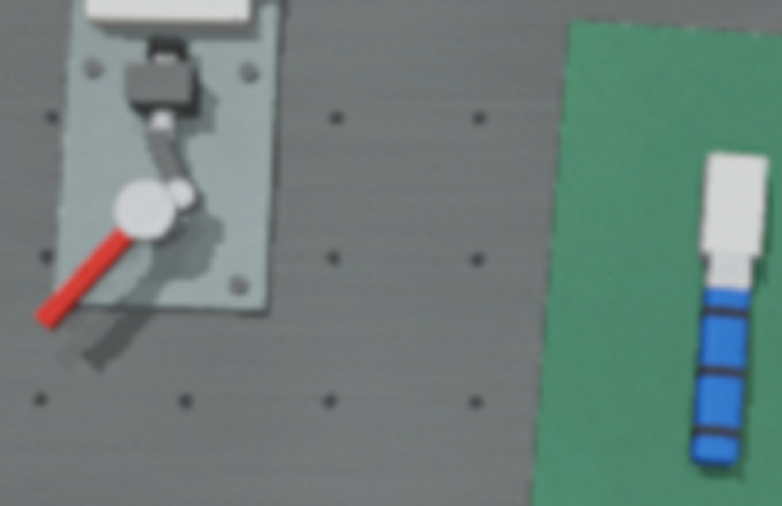

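```bash
python3 - <<'E'
from h import *
s=load('scene0');t=load('top0')
A=lambda u,v:(240+u/5-.5+.1,160+v/5-.5+.1)
B=lambda u,v:(220+u/4.6-.4,130+v/4.6-.4)
P={}
for n,a,b in [('ch far +y',(183,203),(709,153)),('ch far -y',(160,182),(768,156)),('ch near +y',(266,170),(701,255)),('hub',(567,403),(146,209)),('tip',(726,412),(46,319)),('grip end+y',(417,121),(692,462)),('grip end-y',(402,102),(741,464))]:
    p,e=tri(s,A(*a),t,B(*b)); P[n]=p; print(n,p.round(1),'gap',e.round(1))
for z in (30,34):print('z',z,[onz(t,B(*b),z).round(1).tolist() for b in [(709,153),(768,156),(692,462),(741,464),(706,288),(749,290)]])
print('hub61',onz(t,B(146,209),61),'tip60',onz(t,B(46,319),60))
print('hub61 s',onz(s,A(567,403),61),'tip60',onz(s,A(726,412),60))
# mat corners
for n,S in(('s',s),('t',t)):
    h=cv2.cvtColor(S['color'],cv2.COLOR_BGR2HSV);m=cv2.inRange(h,(65,70,40),(85,255,255));m=cv2.morphologyEx(m,cv2.MORPH_CLOSE,np.ones((25,25)))
    k=max(cv2.findContours(m,0,1)[0],key=cv2.contourArea);q=cv2.approxPolyDP(k,8,True)[:,0]
    print(n,[onz(S,c,4).round(0)[:2].tolist() for c in q])
# yellow
print('yellow',onz(t,(428.9,205.2),34),onz(t,(431,167),30))
E
```

```text
ch far +y [ 607.6 -192.8   32.9] gap 1.7
ch far -y [ 605.9 -222.    30.3] gap 4.1
ch near +y [ 555.3 -188.6   35. ] gap 0.6
hub [571.2  86.7  61.1] gap 3.0
tip [516.  134.9  59.7] gap 4.2
grip end+y [ 452.6 -184.4   28.5] gap 0.8
grip end-y [ 449.8 -206.8   29.4] gap 4.2
z 30 [[609.1, -193.6, 30.0], [607.6, -223.3, 30.0], [452.1, -184.0, 30.0], [451.3, -208.2, 30.0], [539.7, -191.6, 30.0], [538.7, -213.0, 30.0]]
z 34 [[608.1, -193.2, 34.0], [606.6, -222.8, 34.0], [451.8, -183.7, 34.0], [450.9, -207.8, 34.0], [538.9, -191.2, 34.0], [538.0, -212.6, 34.0]]
hub61 [572.3411738   85.74897434  61.        ] tip60 [517.3850906  133.30428776  60.        ]
hub61 s [570.1105025   87.68660102  61.        ] tip60 [514.69599646 136.51924623  60.        ]
s [[392.0, -99.0], [370.0, -394.0], [666.0, -413.0], [688.0, -121.0]]
t [[684.0, -125.0], [391.0, -102.0], [369.0, -398.0], [662.0, -418.0]]
yellow [ 509.41696666 -317.84677638   34.        ] [ 599.56343541 -325.80104419   30.        ]
```

```bash
cat >> h.py <<'E'
def plan(cur,yaw,tgt,tyaw):
    """world cur/tgt TCP mm, yaw of tool x deg (tool z down) -> shift cm in tool axes, turn deg"""
    y=np.radians(yaw);X=np.array([np.cos(y),np.sin(y),0]);Y=np.array([np.sin(y),-np.cos(y),0])
    d=np.array(tgt)-cur
    return [round(float(v),2) for v in (d@X/10,d@Y/10,-d[2]/10,-(tyaw-yaw))]
def yawof(q):
    x=Rt.from_quat(q).as_matrix(); return np.degrees(np.arctan2(x[1,0],x[0,0])), x[:,2]
def fw(cur,yaw,c,turn):
    y=np.radians(yaw);X=np.array([np.cos(y),np.sin(y),0]);Y=np.array([np.sin(y),-np.cos(y),0])
    return np.array(cur)+10*c[0]*X+10*c[1]*Y-[0,0,10*c[2]],yaw-turn
E
python3 - <<'E'
from h import *
st=get_state();print(yawof(st['ee_rot']))
print(plan([208.47,508.97,302.75],yawof(st['ee_rot'])[0],[524.1,-201.4,180],175.6))
E
```

```text
(np.float64(157.72367222777714), array([-9.08019193e-04, -1.35282625e-03, -9.99998673e-01]))
[-56.14, -53.77, 12.28, -17.88]
```

Call:
servo_tool:
  commands:
    - [[-1,-1,0],0]
    - [[-3,-3,0],-1]
    - [[-6,-6,0],-2]
    - [[-9,-9,0.5],-3]
    - [[-12,-12,1],-4]
    - [[-15,-15,1.5],-5]
    - [[-18,-18,2],-6]
    - [[-21,-20.5,2.5],-7]
    - [[-24,-23,3],-8]
    - [[-26.5,-25.5,3],-8]
    - [[-28,-27,3],-9]
    - [[-28,-27,3],-9]
  claw: -1

```text
time_s: 1.3
position: [365.7, 150.4, 272.6]
ee_rot: [0.118, 0.993, -0.0, 0.0]
ft_force: [0.2, 0.5, -0.6]
opening: 1.001
```

```bash
python3 - <<'E'
from h import *
c,y=fw([208.47,508.97,302.75],157.72,[-28,-27,3],-9);print(c,y)
st=get_state();print(st['position'],yawof(st['ee_rot'])[0])
print(plan(c,y,[524.1,-201.4,150],175.6))
E
```

```text
[365.19983495 152.97033871 272.75      ] 166.72
[365.71205972 150.43188753 272.63043206] 166.50391221603823
[-23.61, -30.84, 12.28, -8.88]
```

Call:
servo_tool:
  commands:
    - [[-1,-1.3,0],0]
    - [[-3,-4,0.5],-1]
    - [[-5.5,-7,2],-2]
    - [[-8,-10.5,3.5],-3]
    - [[-10.5,-14,5],-4]
    - [[-13,-17.5,7],-5]
    - [[-16,-21,8.5],-6]
    - [[-18.5,-24.5,10],-7]
    - [[-21,-27.5,11],-8]
    - [[-22.8,-29.8,11.5],-8.7]
    - [[-23.6,-30.8,12],-8.9]
    - [[-23.6,-30.8,12],-8.9]

```text
time_s: 2.5
position: [524.1, -201.2, 151.9]
ee_rot: [0.039, 0.999, 0.0, -0.001]
ft_force: [0.4, 0.1, -0.8]
opening: 0.999
```

```bash
python3 - <<'E'
from h import *
st=get_state();print(st['position'],yawof(st['ee_rot'])[0],st['joint_pos'],st['joint_vel'].round(4))
shot('scene','scene1');shot('top','top1')
st=get_state();print(st['position'],yawof(st['ee_rot'])[0],st['joint_pos'])
E
```

```text
[ 524.10880755 -201.23264771  151.88514526] 175.5365892894059 [-5.65324346e-01  4.23171413e-01  1.69878603e+00  1.48733573e-04
  1.02103633e+00 -2.05829681e+00] [ 0.0301 -0.0366  0.0404  0.0085  0.0212  0.0148]
[ 523.48146914 -199.41346122  152.60061753] 175.6297929337488 [-5.63294978e-01  4.20530023e-01  1.70101301e+00  5.05292159e-04
  1.02181813e+00 -2.05808003e+00]
```

View pics/scene1.png

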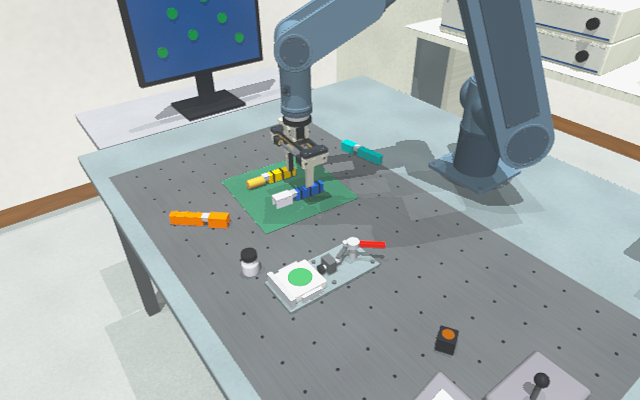

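Call:
servo_tool:
  commands:
    - [[0,0,0.5],0]
    - [[0,0,1],0]
    - [[0,0,1.5],0]
    - [[0,0,2],0]
    - [[0,0,2.5],0]
    - [[0,0,2.5],0]
    - [[0,0,2.5],0]

```text
time_s: 3.3
position: [524.1, -201.0, 127.5]
ee_rot: [0.038, 0.999, 0.0, -0.0]
ft_force: [0.0, -0.3, 1.5]
opening: 1.002
```

```bash
python3 - <<'E'
from h import *
s=shot('scene','scene2');t=shot('top','top2')
st=get_state();print(st['position'],yawof(st['ee_rot']))
c=lambda im,x0,y0,x1,y1,f: cv2.resize(im[y0:y1,x0:x1],None,fx=f,fy=f,interpolation=cv2.INTER_CUBIC)
cv2.imwrite('pics/c3.png',c(s['color'],240,110,360,220,5))
cv2.imwrite('pics/c4.png',c(t['color'],320,130,460,250,5))
E
```

```text
[ 524.30322109 -201.16715283  127.88448097] (np.float64(175.61581008996052), array([ 2.54516991e-04, -1.73965572e-04, -9.99999952e-01]))
```

View pics/c3.png

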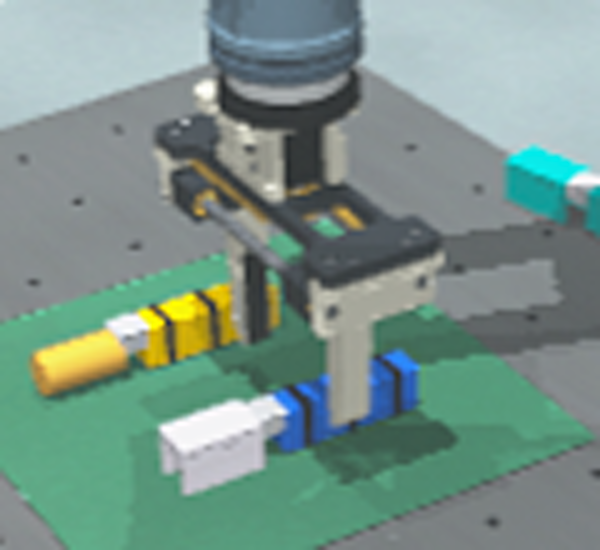

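View pics/c4.png

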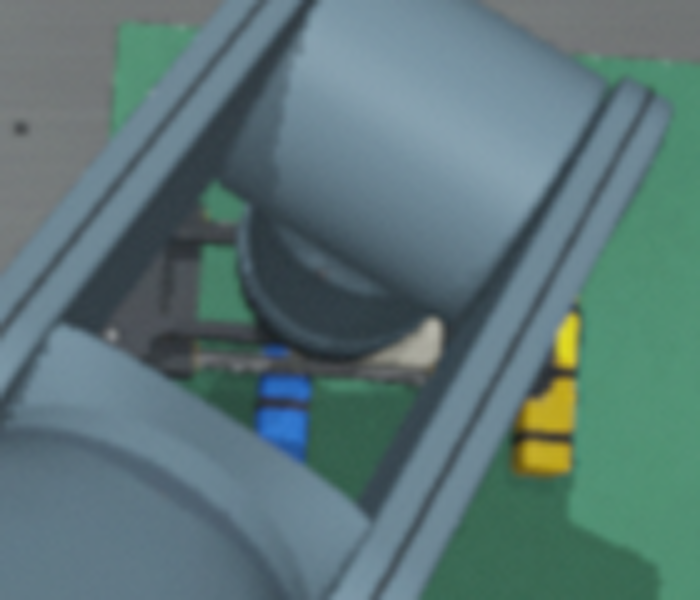

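Call:
servo_tool:
  commands:
    - [[0,0,0.5],0]
    - [[0,0,1],0]
    - [[0,0,1.5],0]
    - [[0,0,2.1],0]
    - [[0,0,2.7],0]
    - [[0,0,3.2],0]
    - [[0,0,3.6],0]
    - [[0,0,3.6],0]
    - [[0,0,3.6],0]

```text
time_s: 4.3
position: [524.2, -201.0, 91.7]
ee_rot: [0.038, 0.999, 0.0, -0.0]
ft_force: [1.2, -1.1, 0.2]
opening: 0.997
```

Call:
servo_tool:
  commands:
    - [[0,0,0],0]
    - [[0,0,0],0]
    - [[0,0,0],0]
    - [[0,0,0],0]
    - [[0,0,0],0]
    - [[0,0,0],0]
    - [[0,0,0],0]
    - [[0,0,0],0]
    - [[0,0,0],0]
    - [[0,0,0],0]
  claw: 1
  force: 55

```text
time_s: 5.3
position: [524.2, -200.9, 91.7]
ee_rot: [0.038, 0.999, 0.0, -0.0]
ft_force: [-0.6, 0.4, 0.8]
opening: 0.237
```

```bash
python3 - <<'E'
from h import *
st=get_state();print(st['position'],yawof(st['ee_rot']),st['opening']*93)
E
```

```text
[ 524.16717404 -200.88275924   91.73547719] (np.float64(175.61603817422792), array([-5.60852274e-05,  2.35599439e-04, -9.99999971e-01])) 22.01868934776156
```

Call:
servo_tool:
  commands:
    - [[0,0,-0.5],0]
    - [[0,0,-1.5],0]
    - [[0,0,-3],0]
    - [[0,0,-5],0]
    - [[0,0,-7],0]
    - [[0,0,-9],0]
    - [[0,0,-10.3],0]
    - [[0,0,-11],0]
    - [[0,0,-11],0]
    - [[0,0,-11],0]

```text
time_s: 6.3
position: [523.8, -200.8, 201.1]
ee_rot: [0.038, 0.999, 0.0, -0.0]
ft_force: [-0.3, -1.0, -2.3]
opening: 0.234
```

```bash
python3 - <<'E'
from h import *
st=get_state();y=yawof(st['ee_rot'])[0];print(st['position'],y,st['opening']*93,st['ft_force'])
print(plan(st['position'],y,[483.0,163.6,200],138.9))
shot('scene','scene3')
E
```

```text
[ 523.82160702 -200.78882025  201.14360226] 175.61958675054777 21.799698788466905 [-0.32396734 -0.97218442 -2.29888732]
[6.85, 36.02, 0.11, 36.72]
```

View pics/scene3.png

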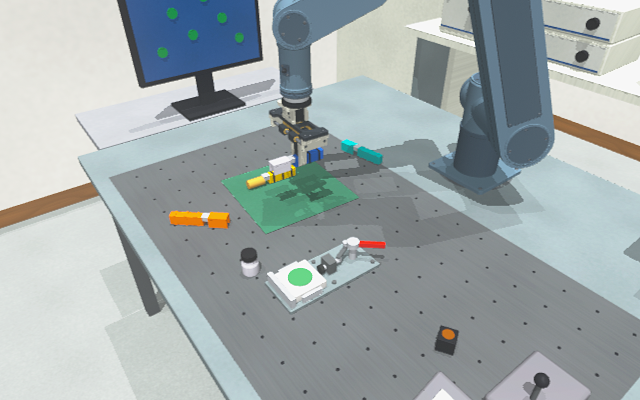

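The scene picture shows the blue bar lifted level in the jaws (about 300,160), while the yellow bar (270,177) has not moved. Next I move above the lever.

Call:
servo_tool:
  commands:
    - [[0.3,1.5,0],2]
    - [[0.8,4.5,0],5]
    - [[1.5,8,0],8]
    - [[2.2,11.5,0],12]
    - [[3,15.5,0],16]
    - [[3.7,19.5,0],20]
    - [[4.5,23.5,0],24]
    - [[5.2,27.5,0],28]
    - [[5.9,31,0],32]
    - [[6.4,34,0],35]
    - [[6.8,35.6,0.1],36.4]
    - [[6.85,36,0.1],36.7]

```text
time_s: 7.55
position: [482.2, 164.8, 199.7]
ee_rot: [0.35, 0.937, -0.0, -0.001]
ft_force: [0.3, -0.8, -2.6]
opening: 0.237
```

Call:
servo_tool:
  commands:
    - [[0,0,0.3],0]
    - [[0,0,0.8],0]
    - [[0,0,1.3],0]
    - [[0,0,1.8],0]
    - [[0,0,2.2],0]
    - [[0,0,2.2],0]
    - [[0,0,2.2],0]
    - [[0,0,2.2],0]

```text
time_s: 8.35
position: [483.6, 163.2, 179.0]
ee_rot: [0.351, 0.936, 0.0, 0.0]
ft_force: [0.3, -0.9, -2.4]
opening: 0.233
```

```bash
python3 - <<'E'
from h import *
s=shot('scene','scene4');t=shot('top','top4')
st=get_state();print(st['position'],yawof(st['ee_rot']))
c=lambda im,x0,y0,x1,y1,f: cv2.resize(im[y0:y1,x0:x1],None,fx=f,fy=f,interpolation=cv2.INTER_CUBIC)
cv2.imwrite('pics/c5.png',c(s['color'],300,150,440,270,5))
cv2.imwrite('pics/c6.png',c(t['color'],180,120,320,240,5))
E
```

```text
[483.52048523 163.22408555 179.03967467] (np.float64(138.93179537317408), array([ 6.42854193e-04,  3.70529654e-05, -9.99999793e-01]))
```

View pics/c5.png

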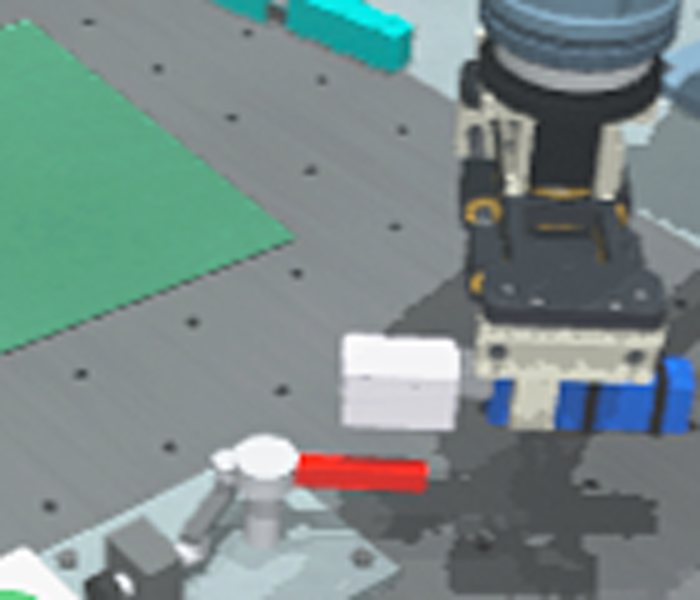

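View pics/c6.png

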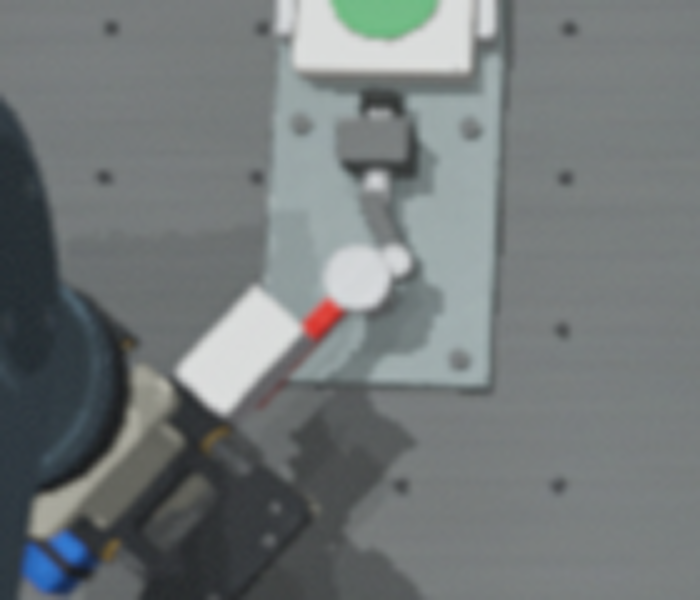

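```bash
python3 - <<'E'
from h import *
s=load('scene4');t=load('top4')
A=lambda u,v:(300+u/5-.4,150+v/5-.4)
B=lambda u,v:(180+u/5-.4,120+v/5-.4)
C=[(258,287),(305,327),(175,372),(228,415)]
p=np.array([onz(t,B(*c),121.3) for c in C])[:,:2];print(p.round(1))
far=(p[0]+p[1])/2;near=(p[2]+p[3])/2;print('mid far,near',far,near,'dir',np.degrees(np.arctan2(*(near-far)[::-1])))
hub=onz(t,B(357,278),61)[:2];print('hub',hub)
u0=np.array([np.cos(np.radians(139)),np.sin(np.radians(139))])
for q in(far,near): d=q-hub;print('along',d@u0,'lat',d@[-u0[1],u0[0]])
# scene: channel top corners: far +y edge? 
for n,a in[('near-cam far bottom?',(343,428)),('top edge far',(343,378)),('far back',(345,336)),('top edge near',(458,382)),('bottom near',(455,430)),('back near',(460,343))]:print(n,onz(s,A(*a),121.3)[:2],onz(s,A(*a),91.3)[:2])
print('hub s',onz(s,A(266,457),61)[:2],'tip s',onz(s,A(428,463),60))
# wanted/predicted from TCP
E
```

```text
[[554.6 117. ]
 [537.4  96.2]
 [517.8 150.9]
 [499.4 127.5]]
mid far,near [546.0200038 106.6249156] [508.60357755 139.22147851] dir 138.93816638432813
hub [571.95634545  86.50804038]
along 32.77226314200428 lat 1.8333726656770435
along 82.39606790344796 lat 1.7798186257615805
near-cam far bottom? [580.40409154 147.56159007] [555.25929505 121.69979774]
top edge far [557.46522456 121.70970484] [531.2173097   94.60470858]
far back [536.4346098   99.37383456] [509.17534343  71.19471773]
top edge near [518.88582039 154.67744624] [490.78264173 129.15785179]
bottom near [542.93768925 177.80394803] [515.99115265 153.39649522]
back near [498.50855037 134.81278333] [469.42543922 108.33790741]
hub s [572.31797944  89.59184933] tip s [514.44557427 137.60098213  60.        ]
```

Call:
servo_tool:
  commands:
    - [[0.2,0.1,0.3],0]
    - [[0.2,0.1,0.8],0]
    - [[0.2,0.1,1.3],0]
    - [[0.2,0.1,1.8],0]
    - [[0.2,0.1,2.3],0]
    - [[0.2,0.1,2.8],0]
    - [[0.2,0.1,3.2],0]
    - [[0.2,0.1,3.6],0]
    - [[0.2,0.1,4],0]
    - [[0.2,0.1,4.4],0]
    - [[0.2,0.1,4.8],0]
    - [[0.2,0.1,5.1],0]

```text
time_s: 9.65
position: [482.5, 165.2, 127.4]
ee_rot: [0.351, 0.936, -0.0, -0.0]
ft_force: [0.1, -0.2, -1.4]
opening: 0.236
```

```bash
python3 - <<'E'
from h import *
s=shot('scene','scene5');t=shot('top','top5')
st=get_state();print(st['position'],yawof(st['ee_rot']),st['ft_force'],st['torque'])
c=lambda im,x0,y0,x1,y1,f: cv2.resize(im[y0:y1,x0:x1],None,fx=f,fy=f,interpolation=cv2.INTER_CUBIC)
cv2.imwrite('pics/c7.png',np.vstack([c(s['color'],300,180,440,240,5),c(t['color'],180,150,320,210,5)]))
E
```

```text
[482.23813567 165.2110741  127.28582695] (np.float64(138.92118679400434), array([-8.71846473e-04, -1.12118965e-04, -9.99999614e-01])) [ 0.26730333 -0.49635397 -2.17226546] [ 0.04622017 -0.01023682 -0.01785214]
```

View pics/c7.png

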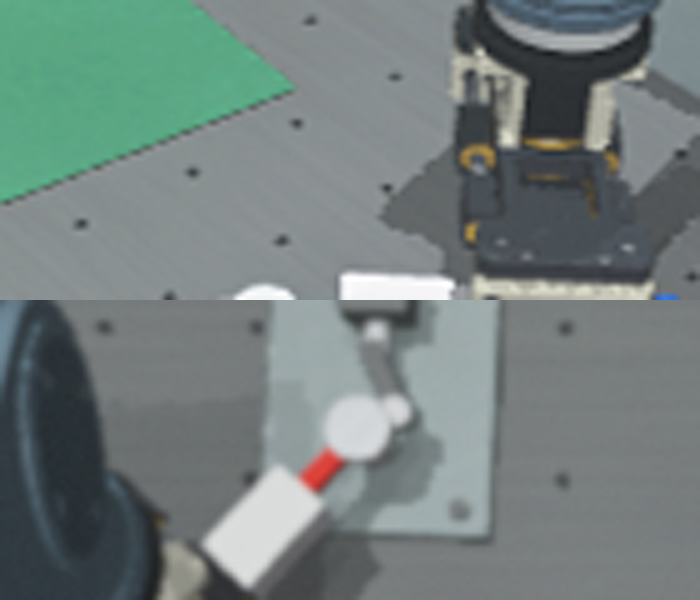

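```bash
python3 - <<'E'
from h import *
H=np.array([570.7,87.7]);R=117
def pose(a,off):
    a=np.radians(a);u=np.array([np.cos(a),np.sin(a)]);n=np.array([-u[1],u[0]])
    return np.r_[H+R*u+off*n,127.5]
c0=np.array([482.7,165.3,127.5]);y0=138.9
for d,o in zip([0,0.5,2,5,8.5,12,16,20,24,28,32,36],[1,3]+[4]*10):
    print(plan(c0,y0,pose(y0+d,o),y0+d))
E
```

```text
[-0.03, -0.16, -0.0, -0.0]
[-0.04, -0.46, -0.0, -0.5]
[-0.05, -0.87, -0.0, -2.0]
[-0.11, -1.48, -0.0, -5.0]
[-0.22, -2.19, -0.0, -8.5]
[-0.37, -2.89, -0.0, -12.0]
[-0.6, -3.67, -0.0, -16.0]
[-0.87, -4.44, -0.0, -20.0]
[-1.21, -5.19, -0.0, -24.0]
[-1.59, -5.91, -0.0, -28.0]
[-2.02, -6.6, -0.0, -32.0]
[-2.5, -7.26, -0.0, -36.0]
```

Call:
servo_tool:
  commands:
    - [[0,-0.15,0],0]
    - [[0,-0.45,0],-0.5]
    - [[-0.05,-0.87,0],-2]
    - [[-0.1,-1.5,0],-5]
    - [[-0.2,-2.2,0],-8.5]
    - [[-0.37,-2.9,0],-12]
    - [[-0.6,-3.67,0],-16]
    - [[-0.87,-4.44,0],-20]
    - [[-1.2,-5.2,0],-24]
    - [[-1.6,-5.9,0],-28]
    - [[-2,-6.6,0],-32]
    - [[-2.5,-7.26,0],-36]
  force: 60

```text
time_s: 10.95
position: [454.1, 95.9, 127.9]
ee_rot: [0.043, 0.999, 0.002, 0.001]
ft_force: [4.0, 12.8, -6.3]
opening: 0.235
```

```bash
python3 - <<'E'
from h import *
s=shot('scene','scene6');t=shot('top','top6')
st=get_state();print(st['position'],yawof(st['ee_rot']),st['ft_force'],st['torque'],st['opening']*93)
c=lambda im,x0,y0,x1,y1,f: cv2.resize(im[y0:y1,x0:x1],None,fx=f,fy=f,interpolation=cv2.INTER_CUBIC)
cv2.imwrite('pics/c8.png',np.vstack([c(s['color'],300,200,440,260,5),c(t['color'],180,155,320,215,5)]))
H=np.array([570.7,87.7]);R=117
def pose(a,off):
    a=np.radians(a);u=np.array([np.cos(a),np.sin(a)]);n=np.array([-u[1],u[0]])
    return np.r_[H+R*u+off*n,127.5]
y0=138.9
c0=pose(y0+36,4);print(c0);y1=y0+36
for d,o in zip([38,42,46,50,54,58,62,66,70,74,77,77],[4]*9+[3,2,1]):
    print(plan(c0,y1,pose(y0+d,o),y0+d))
E
```

```text
[453.8796474   95.23337045 127.88635284] (np.float64(175.02530767532568), array([ 0.001397  ,  0.00312833, -0.99999413])) [ 2.44403861 10.24863862 -5.40413718] [ 1.85529173 -0.32193456  0.37354569] 21.563990135319173
[453.80761816  94.11646847 127.5       ]
[-0.02, -0.41, -0.0, -2.0]
[-0.11, -1.22, -0.0, -6.0]
[-0.25, -2.03, -0.0, -10.0]
[-0.44, -2.82, -0.0, -14.0]
[-0.7, -3.6, -0.0, -18.0]
[-1.0, -4.35, -0.0, -22.0]
[-1.36, -5.09, -0.0, -26.0]
[-1.77, -5.8, -0.0, -30.0]
[-2.22, -6.47, -0.0, -34.0]
[-2.66, -7.04, -0.0, -38.0]
[-3.0, -7.43, -0.0, -41.0]
[-2.94, -7.35, -0.0, -41.0]
```

View pics/c8.png

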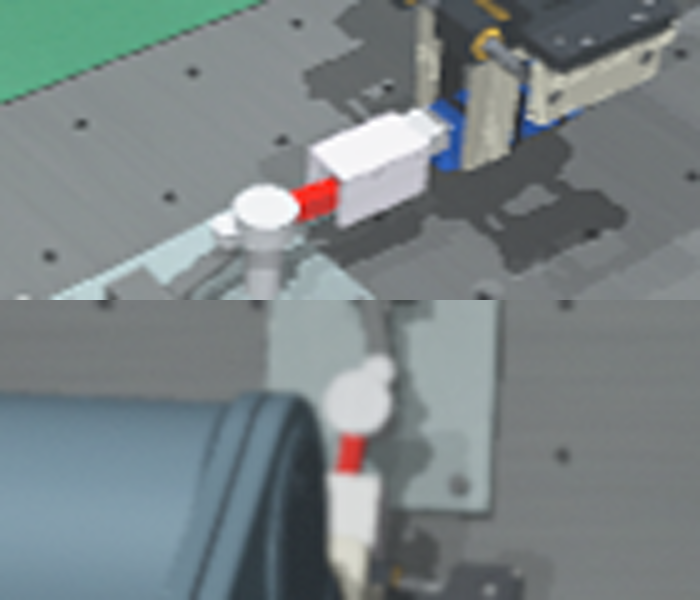

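The channel is carrying the lever, which is now about 35° round with the cheek against it. I keep going past the dead point.

Call:
servo_tool:
  commands:
    - [[0,-0.4,0],-2]
    - [[-0.1,-1.2,0],-6]
    - [[-0.25,-2,0],-10]
    - [[-0.45,-2.8,0],-14]
    - [[-0.7,-3.6,0],-18]
    - [[-1,-4.35,0],-22]
    - [[-1.36,-5.1,0],-26]
    - [[-1.77,-5.8,0],-30]
    - [[-2.2,-6.47,0],-34]
    - [[-2.66,-7.04,0],-38]
    - [[-3,-7.4,0],-41]
    - [[-2.95,-7.35,0],-41]

```text
time_s: 12.25
position: [477.1, 17.6, 128.1]
ee_rot: [-0.308, 0.951, -0.0, 0.0]
ft_force: [-0.4, -0.3, -2.1]
opening: 0.233
```

```bash
python3 - <<'E'
from h import *
s=shot('scene','scene7');t=shot('top','top7')
st=get_state();print(st['position'],yawof(st['ee_rot']),st['ft_force'],st['torque'],st['opening']*93)
c=lambda im,x0,y0,x1,y1,f: cv2.resize(im[y0:y1,x0:x1],None,fx=f,fy=f,interpolation=cv2.INTER_CUBIC)
cv2.imwrite('pics/c9.png',np.vstack([c(s['color'],300,200,440,260,5),c(t['color'],180,155,320,215,5)]))
E
```

```text
[476.23145163  18.34053186 127.85283244] (np.float64(-144.16676361026072), array([-1.40235941e-04,  1.55509450e-04, -9.99999978e-01])) [-0.85823343  0.02276324 -2.55196829] [ 0.08535908  0.03577099 -0.06636395] 21.64670224945406
```

View pics/c9.png

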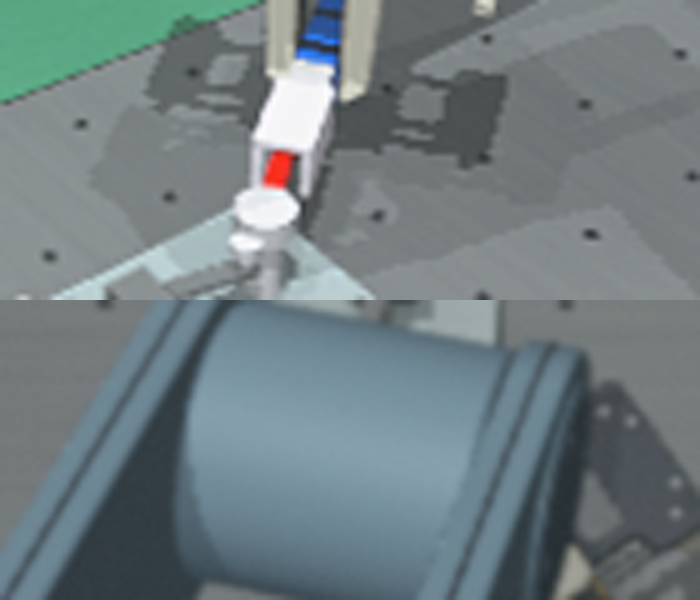

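Call:
servo_tool:
  commands:
    - [[0,0,-0.3],0]
    - [[0,0,-0.8],0]
    - [[0,0,-1.5],0]
    - [[0,0,-2.5],0]
    - [[0,0,-3.5],0]
    - [[0,0,-4.5],0]
    - [[0,0,-5.5],0]
    - [[0,0,-6.5],0]
    - [[0,0,-7.2],0]
    - [[0,0,-7.2],0]

```text
time_s: 13.35
position: [477.1, 18.2, 200.9]
ee_rot: [-0.308, 0.951, -0.001, 0.001]
ft_force: [0.1, -0.2, -1.9]
opening: 0.231
```

```bash
python3 - <<'E'
from h import *
s=shot('scene','scene8')
st=get_state();y=yawof(st['ee_rot'])[0]%360;p=st['position'];print(p,y,st['ft_force'],st['opening']*93)
c=lambda im,x0,y0,x1,y1,f: cv2.resize(im[y0:y1,x0:x1],None,fx=f,fy=f,interpolation=cv2.INTER_CUBIC)
cv2.imwrite('pics/c10.png',c(s['color'],300,150,440,260,5))
print(plan(p,y,[524.2,-200.9,200],175.6))
E
```

```text
[476.76626973  18.23833021 200.26780831] 215.9242120092614 [-0.77575466 -0.35419484 -2.19647064] 21.4961182384529
[9.02, -20.53, 0.03, 40.32]
```

View pics/c10.png

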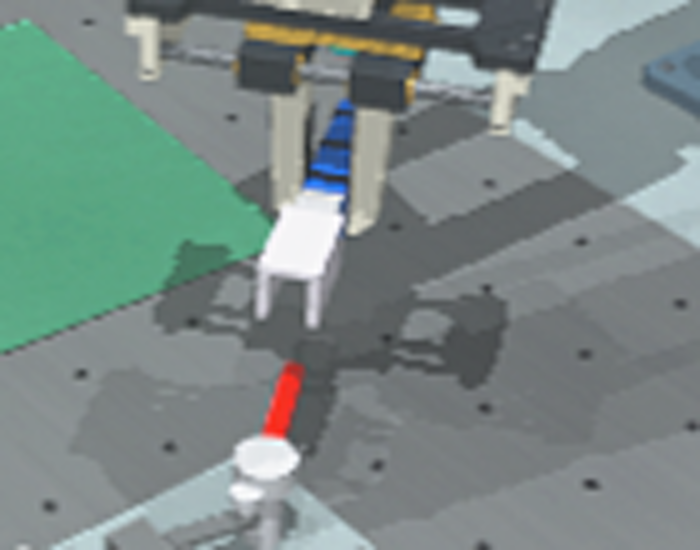

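```bash
python3 - <<'E'
from h import *
s=load('scene8');A=lambda u,v:(300+u/5-.4,150+v/5-.4)
h=onz(s,A(267,457),61);t=onz(s,A(294,366),60);d=t-h;print(h,t,np.linalg.norm(d),np.degrees(np.arctan2(d[1],d[0]))%360-139)
E
```

```text
[571.94789632  89.87393536  61.        ] [516.68036133  44.69894352  60.        ] 71.38823651417114 80.26213440365396
```

Call:
servo_tool:
  commands:
    - [[0.4,-0.8,0],2]
    - [[1,-2.2,0],5]
    - [[1.8,-4,0],9]
    - [[2.7,-6.2,0],13]
    - [[3.6,-8.4,0],17]
    - [[4.6,-10.6,0],21]
    - [[5.6,-12.8,0],25]
    - [[6.6,-15,0],29]
    - [[7.5,-17,0],33]
    - [[8.3,-18.8,0],36.5]
    - [[8.8,-20,0],39]
    - [[9,-20.5,0],40.3]

```text
time_s: 14.6
position: [523.9, -202.6, 199.2]
ee_rot: [0.04, 0.999, -0.0, -0.0]
ft_force: [-1.5, -0.2, -3.3]
opening: 0.231
```

Call:
servo_tool:
  commands:
    - [[0,0,0.5],0]
    - [[0,0,1.5],0]
    - [[0,0,3],0]
    - [[0,0,4.5],0]
    - [[0,0,5.5],0]
    - [[0,0,6],0]
    - [[0,0,6],0]
    - [[0,0,6],0]

```text
time_s: 15.4
position: [524.2, -200.4, 140.1]
ee_rot: [0.038, 0.999, -0.0, 0.0]
ft_force: [-0.3, -0.0, -1.2]
opening: 0.229
```

```bash
python3 - <<'E'
from h import *
s=shot('scene','scene9')
st=get_state();y=yawof(st['ee_rot'])[0]%360;p=st['position'];print(p,y,st['ft_force'],st['opening']*93)
c=lambda im,x0,y0,x1,y1,f: cv2.resize(im[y0:y1,x0:x1],None,fx=f,fy=f,interpolation=cv2.INTER_CUBIC)
cv2.imwrite('pics/c11.png',c(s['color'],230,120,380,220,5))
print(plan(p,y,[524.2,-200.9,92.5],175.6))
E
```

```text
[ 524.33057596 -200.6342427   140.36392046] 175.63967515462178 [-0.90876716  0.29576689 -2.57738329] 21.412150907182497
[0.01, -0.03, 4.79, 0.04]
```

View pics/c11.png

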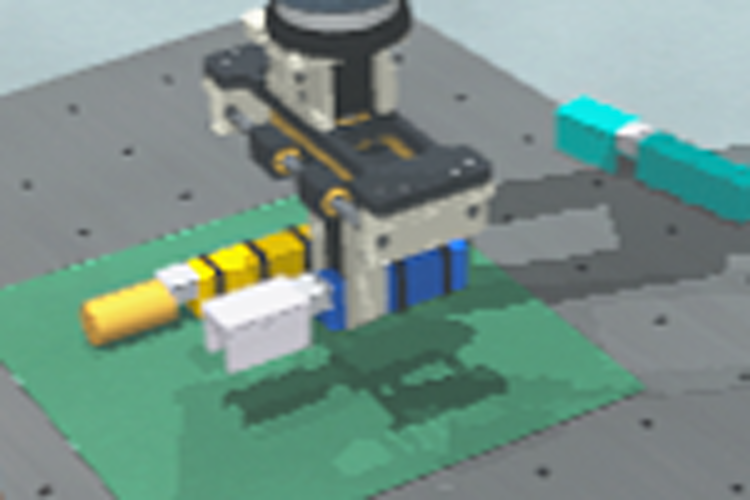

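Call:
servo_tool:
  commands:
    - [[0,0,0.5],0]
    - [[0,0,1.2],0]
    - [[0,0,2],0]
    - [[0,0,2.8],0]
    - [[0,0,3.5],0]
    - [[0,0,4.1],0]
    - [[0,0,4.5],0]
    - [[0,0,4.7],0]
    - [[0,0,4.8],0]
    - [[0,0,4.8],0]
    - [[0,0,4.8],0]

```text
time_s: 16.55
position: [524.1, -200.7, 92.0]
ee_rot: [0.038, 0.999, -0.0, 0.0]
ft_force: [-0.7, -0.2, -2.3]
opening: 0.232
```

Call:
servo_tool:
  commands:
    - [[0,0,0.03],0]
    - [[0,0,0.03],0]
    - [[0,0,0.03],0]
    - [[0,0,0.03],0]
    - [[0,0,0.03],0]
    - [[0,0,0.03],0]
    - [[0,0,0.03],0]
    - [[0,0,0.03],0]
  claw: -0.2

```text
time_s: 17.35
position: [523.9, -200.5, 91.5]
ee_rot: [0.038, 0.999, 0.0, -0.0]
ft_force: [-0.0, 0.5, -0.3]
opening: 0.598
```

Call:
servo_tool:
  commands:
    - [[0,0,-0.5],0]
    - [[0,0,-1.5],0]
    - [[0,0,-3],0]
    - [[0,0,-5],0]
    - [[0,0,-7],0]
    - [[0,0,-9],0]
    - [[0,0,-11],0]
    - [[0,0,-13],0]
    - [[0,0,-14],0]
    - [[0,0,-14],0]

```text
time_s: 18.35
position: [524.6, -200.9, 233.6]
ee_rot: [0.038, 0.999, -0.001, 0.002]
ft_force: [0.3, 0.1, 1.0]
opening: 0.602
```

Call:
servo_tool:
  commands:
    - [[1,0,0],0]
    - [[3,0,0],0]
    - [[6,0,0],0]
    - [[9,0,0],0]
    - [[12,0,0],0]
    - [[14,0,0],0]
    - [[15,0,0],0]
    - [[15,0,0],0]
    - [[15,0,0],0]
    - [[15,0,0],0]

```text
time_s: 19.35
position: [375.1, -189.4, 231.4]
ee_rot: [0.038, 0.999, -0.0, 0.0]
ft_force: [0.1, -0.2, 0.0]
opening: 0.597
```

```bash
python3 - <<'E'
from h import *
s=shot('scene','scene10');t=shot('top','top10')
c=lambda im,x0,y0,x1,y1,f: cv2.resize(im[y0:y1,x0:x1],None,fx=f,fy=f,interpolation=cv2.INTER_CUBIC)
cv2.imwrite('pics/c12.png',c(s['color'],230,100,390,220,5))
st=get_state();print(st['position'],st['ft_force'],st['opening'])
E
```

```text
[ 375.03808003 -189.23976344  231.34111946] [ 1.0918422  -0.11005725 -0.35322634] 0.6004693339459899
```

View pics/c12.png

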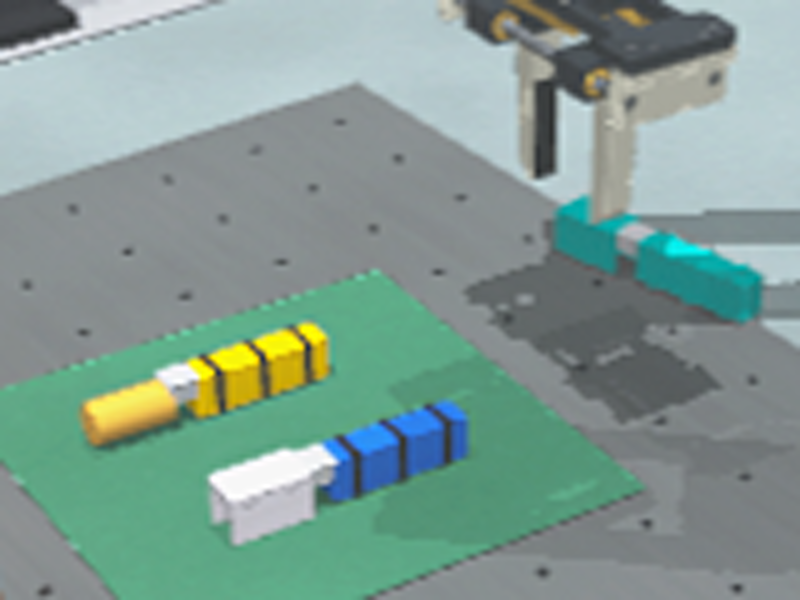

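View pics/top10.png

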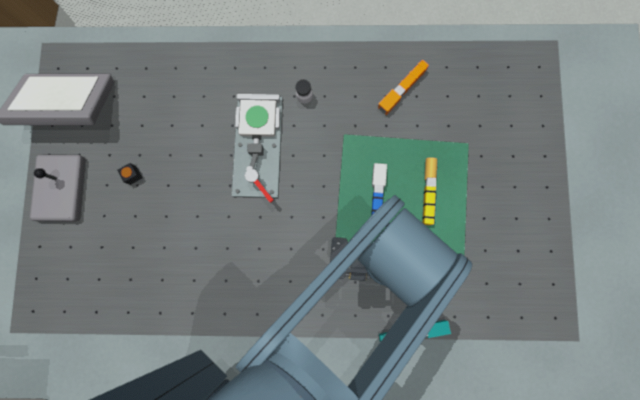

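The top view shows the lever locked, with its hub at (252,175) and tip at (271,200). The blue bar lies flat on the mat at (379,185), the yellow bar is unmoved at (431,190), and the gripper is clear of everything.

```bash
python3 -c "
from plant import *
print(finish_job())"
```

```text
the job is handed in; nothing more can be done
None
```

The chamber is locked. I swung the red lever through its dead point with the blue bar's channel over it, then put the bar back on the green mat and handed the job in at about 19.5 s of the 53 s allowed.

- **Lever:** after I lifted the bar off, the scene camera put it 80.3° from open, about 1.40 rad, so it is at its stop. The wrist force had already dropped to the bar's own weight before the lift.
- **Push:** about 35° into the swing the wrist read about 10–13 N sideways, with the cheek against the lever. That is consistent with the first step being met, though I could not read the contact force itself.
- **Bar:** the last pictures show it flat and right side up, well inside the mat at its original spot. The gripper is open and about 145 mm above the bench, touching nothing.
- **Yellow bar and look-alikes:** the yellow bar and the orange and turquoise look-alikes appear unmoved in the last pictures. I did not measure how far the yellow bar had shifted.
- **Disagreement:** the two cameras differed by 2–4 mm on the lever's position. I averaged them and made a small correction before lowering the bar. No check failed.

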